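# Seat and hold the bayonet collar of a bench filter housing

## Robot

A 7-joint arm with a two-finger parallel gripper is mounted at the origin on a cart in front of the work surface, level with it; the furniture and walls round the work are solid. World frame = base frame: x ahead of the robot, y to its left, z up, the work surface at z = 0. Lengths are in m, angles in rad, forces in N, time in s.
With the tool pointing down it reaches from about 0.425 to 1.025 m from the base axis. Payload 3.6 kg.
Tool frame: the origin (TCP) lies between the finger pads; the fingertips stand 14 mm ahead of it and the grasp point (between the pads) lies 5 mm behind it (ctrl.tips_ahead is the distance from the TCP to the fingertips, in m); z points along the fingers, y is the line along which they close (so a half turn about z gives the same grasp; the last joint's range is limited). The gripper opens to 85 mm and grips with 20 to 120 N. Pads are 22 mm wide; open, the fingers measure 114 mm over their backs; the gripper's body (76 mm by 85 mm) begins 54 mm behind the grasp point. The pads swing forward as they close: fully open they stand 13 mm farther back than shut.
Start: joints at [-1.206, 0.591, 0.048, 1.609, -0.033, 0.943, -0.034], TCP at [0.321, 0.65, 0.215] pointing down, gripper open.
Joint ranges: [-2.69, 2.69], [-0.47, 2.24], [-1.27, 1.36], [0.19, 2.51], [-1.53, 4.68], [0.08, 2.07], [-3.09, 3.09]. Speed limits (rad/s): [2.57, 2.57, 3.14, 3.14, 3.14, 3.14, 3.14].

## Interface

Orientations are given as a 3x3 rotation matrix whose columns are the frame's x, y, z axes.
In Python, from bench import ctrl gives the robot as it stands.
- The arm moves only by the tool drive_tool, never from a script. Its argument "deltas" is a list of rows, each an object of numbers: "ax", "ay", "az": the turn, a rotation vector about the tool's x, y, z in degrees; "x", "y", "z": the shift along the tool's x, y, z in m; "hand": the finger opening in m, from 0 to 0.0854. A call has 1 to 12 rows; each row shifts and turns the commanded pose from where the row before left it, along the tool's axes as they then stand; what a row does not reach is not made up. A row lasts 1/10 s, in which the tool goes at most 50 mm and 8.59 degrees, less where a joint would pass 70% of its speed; a pose out of reach is approached as far as the arm can. A call with a gripper value outside its range is refused whole. The fingers move at their own pace and stop on an object; "grip_force" is the grip in N (left out, the last holds). Time passes only in rows, so rows that do not move let the fingers close. It gives the time, the measured TCP pose, the force, the opening and the grip force at its end, in the units of the state.
- ctrl.get_state(): the state, without advancing time (a new reading comes with each control period).
- ctrl.grab_frame(name): name is "scene" or "top" or "wrist"; returns the picture (384x512x3 uint8, blue, green, red); there is no depth.
- ctrl.camera_model(name): a dict with "fovy" (degrees; the focal length in pixels is half the picture's height over the tangent of half this angle, whatever the lens; pixels are square), "cx", "cy" (the principal point, pixels), "k1" (the pictures are not rectified: a ray, as slopes to the right and down, at radius r is drawn at 1 + k1 r^2 times it, then the intrinsics apply), "world_to_cam" (4x4, takes a point from world to camera coordinates). Camera axes: x right, y down, z forward; pixel columns grow to the right and rows downward; lengths in m; the calibration is good to about 2 mm. A picture is of the moment at which its call begins: read the wrist's pose just before it. camera_model takes no time and is no camera call; for the wrist camera it gives the pose at the moment of the call.
- ctrl.close_job(): hands the job in; it is judged then, once.
The state is a dict: "clock": time; "joints": joint angles; "joint_vel": joint speeds; "joint_torque": joint torques, N m; "tool_pos": TCP position; "tcp_rot": TCP orientation; "force": force on the tool from outside, world axes, zero at the start; "ft_torque": the same for the moment, N m; "opening": finger opening in m; "grasp_force": force on a finger pad.
Only numpy, scipy, OpenCV 4.12 (cv2) and the standard library are available. Lean on these libraries where they do the work, as an engineer would, in place of code of your own. Each camera call takes 0.05 s, during which the arm holds its last target. There are 200 camera calls.

## Task

Pick up the knurled collar lying on the worktop and set it, open side down, over the spigot of the filter housing; it stops on the pins. Turn it until its hidden keyways drop over the pins, push it down against the spring until it is fully home on the flange, and finish while still holding it pushed home there. Leave the bottle, the spare cap, the beaker and the timer where they stand.

Things in the scene. Friction and masses are not known exactly. Their poses are not given: they have to be found in the camera images.
- collar: Grey collar like a deep round cap, ribbed (knurled) all round, 51 mm wide over the ribs, 42 mm high, 0.07-0.14 kg, loose, closed top up. Origin: centre of its lower rim, z up its axis. Open underneath: a bore 34 mm wide, 36 mm deep, with four identical hidden keyways 10 mm wide, cut outward to 42 mm across over the whole depth, at its own +x, +y, -x, -y.
- housing: Aluminium filter housing fixed to the worktop. Origin: centre of its underside, z up. Foot plate 90 (x) x 80 (y) x 10 mm, neck 38 mm wide with a short port to +y and -y (31 mm out, below 37 mm height), then a flange 49 mm wide, its top at 50 mm height. From it a round steel spigot, 32 mm wide, rises 30 mm on the same axis (to 80 mm); its last 8 mm taper to 18 mm.
- seat (a point): Centre of the flange top, on the spigot's axis, 50 mm above the worktop, axes as the housing's. The collar is home when its rim lies on this face, 10 mm below where it rests on the pins: the first 4 mm down are free, the last 6 mm against the spring plunger.
- plunger (a joint): Spring plunger, a 12 mm steel pin standing 12 mm out of the spigot's top (tip at 92 mm height). Value in m: 0 = out, grows as it is pressed down, 0.006 with the collar home. It pushes up with 2.5 N at first and 6.7 N with the collar home, so a collar that is let go lifts again by up to 6 mm.
- bottle: Bystander: white-clear round reagent bottle with a screw cap, 56 mm wide, 105 mm high, standing loose. Origin: centre of its underside.
- spare_cap: Bystander: spare ribbed bottle cap, 48 mm wide and only 26 mm high, lying loose. Origin: centre of its underside.
- beaker: Bystander: small clear beaker, 55 mm wide, 70 mm high, standing loose. Origin: centre of its underside.
- timer: Bystander: flat lab timer, 72 x 62 x 20 mm, lying loose face up. Origin: centre of its underside.
- collar_top (a point): Centre of the collar's closed flat top face, on its axis, 42 mm above its rim. (The bottle cap nearby is only 26 mm high.)
- pin_tops (a point): Point on the spigot's axis, 60 mm high, level with the tops of its four identical radial pins (5 mm thick, 90 degrees apart, 39.6 mm across). The pins' angle is not given, varies from run to run and does not follow the housing's axes. If the keyways miss them, the collar's rim rests on the pins; within about 0.14 rad of them (at most 90 degrees of turn, either way) it can drop.
There are look-alikes about, which are no part of the job. What is shaped like the collar but purple or red is not meant.

How it is judged:
By the outcome, as a careful person would: the job done as asked, in the order asked, and still so for the second after the job is handed in, while the arm keeps its last pose, push and grip.
It also fails if it takes over 48 s, if anything falls off the work surface, if the arm or the gripper's body presses on something with over 40 N, if the wrist force passes 120 N, or if a joint passes its speed limit or range.

## Working session

There is one attempt and no reset: what is moved stays moved. The work goes in short steps, Python scripts to look and compute and a tool call to move; the robot and the scene stay as the last step left them, time stands still between calls to the robot, and variables do not carry over. Pictures are saved under pics/ and viewed, at most 10 in all, crops included, and the job is handed in when it is done.

Besides the shell and the picture viewer there is one more tool, called after ">>>" as a command line: name --argument value ..., lists and objects as JSON in quotes. drive_tool: Moves the arm, as the interface text tells. Its arguments: {"type":"object","properties":{"deltas":{"type":"array","items":{"type":"object","properties":{"ax":{"type":"number"},"ay":{"type":"number"},"az":{"type":"number"},"x":{"type":"number"},"y":{"type":"number"},"z":{"type":"number"},"hand":{"type":"number"}}}},"grip_force":{"type":"number"}},"required":["deltas"]}

```bash
mkdir -p pics; cat > h.py <<'E'
import numpy as np, cv2
from bench import ctrl
def cam(n):
    m=ctrl.camera_model(n); f=192/np.tan(np.radians(m["fovy"])/2)
    return m,f
def ray(m,f,u,v):
    xd=(u-m["cx"])/f; yd=(v-m["cy"])/f
    x,y=xd,yd
    for _ in range(30):
        s=1+m["k1"]*(x*x+y*y); x,y=xd/s,yd/s
    T=np.array(m["world_to_cam"]); R=T[:3,:3]
    d=R.T@np.array([x,y,1]); return -R.T@T[:3,3], d/np.linalg.norm(d)
def onz(m,f,u,v,z):
    o,d=ray(m,f,u,v); return o+d*(z-o[2])/d[2]
def proj(m,f,p):
    T=np.array(m["world_to_cam"]); c=T[:3,:3]@np.array(p)+T[:3,3]; x,y=c[:2]/c[2]
    s=1+m["k1"]*(x*x+y*y); return np.array([m["cx"]+f*s*x,m["cy"]+f*s*y])
def tri(rays):
    A=sum(np.eye(3)-np.outer(d,d) for o,d in rays); b=sum((np.eye(3)-np.outer(d,d))@o for o,d in rays)
    return np.linalg.solve(A,b)
E
python3 - <<'E'
from h import *
s=ctrl.get_state(); print({k:np.round(v,3) for k,v in s.items()})
a=ctrl.grab_frame("scene");b=ctrl.grab_frame("top")
cv2.imwrite("pics/scene.png",a);cv2.imwrite("pics/top.png",b)
for n in ("scene","top"): 
    m,f=cam(n);print(n,f,m["cx"],m["cy"],m["k1"],np.round(m["world_to_cam"],3))
E
```

```text
{'clock': np.float64(0.0), 'joints': array([-1.206,  0.592,  0.048,  1.61 , -0.033,  0.943, -0.034]), 'joint_vel': array([ 0.   ,  0.001, -0.001, -0.002,  0.   ,  0.001, -0.001]), 'joint_torque': array([-0.0000e+00, -5.4871e+01,  1.5470e+00, -1.9811e+01,  1.0000e-02,
        9.0000e-03,  0.0000e+00]), 'tool_pos': array([0.321, 0.649, 0.214]), 'tcp_rot': array([[-0.897,  0.443, -0.001],
       [ 0.443,  0.897, -0.002],
       [-0.   , -0.002, -1.   ]]), 'force': array([ 0.535, -0.498,  0.163]), 'ft_torque': array([ 0.024, -0.011, -0.014]), 'grasp_force': np.float64(0.0), 'opening': np.float64(0.086)}
scene 364.2423104597914 260.37366879695344 190.2263566524157 -0.02812469189059566 [[ 0.824 -0.566 -0.013 -0.39 ]
 [-0.411 -0.583 -0.701  0.255]
 [ 0.389  0.584 -0.713  0.788]
 [ 0.     0.     0.     1.   ]]
top 459.6120759193359 257.02882959233597 183.38103817984438 -0.1785745129052406 [[-0.019 -1.    -0.012  0.019]
 [-0.995  0.02  -0.103  0.496]
 [ 0.103  0.01  -0.995  1.161]
 [ 0.     0.     0.     1.   ]]
```

View pics/scene.png

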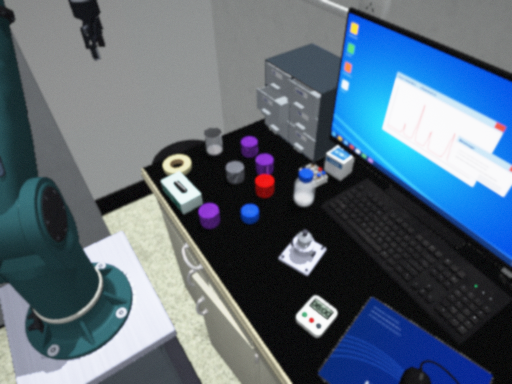

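View pics/top.png

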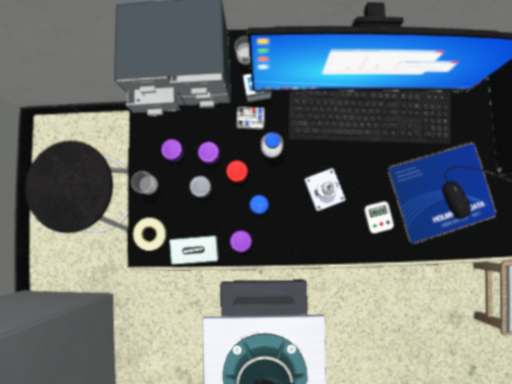

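The scene view shows the grey collar candidate at (235,172) and the housing at (302,250). The top view shows them at (200,187) and (324,189).

Collar candidates in the top view:
- Grey at (200,187).
- Purple at (172,149), (208,152) and (240,241).
- Red at (237,171).
- Blue cap at (259,204), which is the low spare cap.

Only the grey one matches the described colour. I'll measure it and confirm in a crop.

```bash
python3 - <<'E'
from h import *
a=cv2.imread("pics/scene.png");b=cv2.imread("pics/top.png")
def c(im,u,v,r): return cv2.resize(im[v-r:v+r,u-r:u+r],(380,380),interpolation=cv2.INTER_CUBIC)
cv2.imwrite("pics/crop1.png",np.hstack([c(a,235,172,22),c(b,200,187,22)]))
def blob(im,u,v,r):
    p=im[v-r:v+r,u-r:u+r].max(2); n=(p>60).astype(np.uint8)
    k,l,st,ce=cv2.connectedComponentsWithStats(n); i=l[r,r]; return st[i]+[u-r,v-r,0,0,0],ce[i]+[u-r,v-r]
ms,fs=cam("scene");mt,ft=cam("top")
sb,sc=blob(a,235,172,20);tb,tc=blob(b,200,187,20)
print(sb,sc,tb,tc)
P=tri([ray(ms,fs,*sc),ray(mt,ft,*tc)]);print("collar centroid tri",P)
print("top cast z.04",onz(mt,ft,*tc,.04),"z.021",onz(mt,ft,*tc,.021))
print("housing top z.08",onz(mt,ft,325,188,.08),"scene",onz(ms,fs,303,238,.085))
print("foot", blob(b,324,189,30))
for n,(u,v) in dict(blue=(259,204),red=(237,171),bottle=(272,146),beaker=(145,183),p1=(208,152),p2=(240,241)).items(): print(n,onz(mt,ft,u,v,.03).round(3))
E
```

```text
[225 160  20  23 335] [234.54925373 170.71343284] [189 175  22  22 387] [199.70284238 185.88630491]
collar centroid tri [0.4925728  0.15881033 0.0240512 ]
top cast z.04 [0.49174041 0.15625154 0.04      ] z.021 [0.49364924 0.15884158 0.021     ]
housing top z.08 [ 0.47635945 -0.15830771  0.08      ] scene [ 0.46801633 -0.17602214  0.085     ]
foot (array([ 304,  167,   42,   45, 1222]), array([324.46153846, 189.00736498]))
blue [0.443 0.005 0.03 ]
red [0.529 0.061 0.03 ]
bottle [ 0.593 -0.031  0.03 ]
beaker [0.503 0.302 0.03 ]
p1 [0.581 0.136 0.03 ]
p2 [0.35  0.056 0.03 ]
```

View pics/crop1.png

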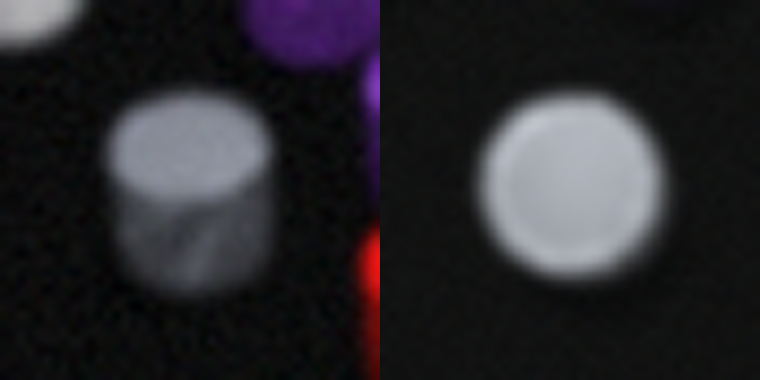

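The crop confirms it. The collar is a tall, flat-topped grey cap about as tall as it is wide, at (190,190) in the scene half and (572,185) in the top half. It stands at about (0.492, 0.157). I'll move towards it and check with the wrist camera.

```bash
python3 - <<'E'
from h import *
s=ctrl.get_state();R=np.array(s["tcp_rot"]);p=np.array(s["tool_pos"])
m,f=cam("wrist");T=np.array(m["world_to_cam"]);c=-T[:3,:3].T@T[:3,3]
print(f,m["cx"],m["cy"],"cam in tool",R.T@(c-p),"axis",R.T@T[2,:3],"right",R.T@T[0,:3], ctrl.tips_ahead)
for t in ([.492,.157,.2],[.472,-.166,.2]): print(R.T@(np.array(t)-p))
E
```

```text
266.7848620827261 256.36249305607714 194.86499444940938 cam in tool [ 0.07140289  0.00079884 -0.15946827] axis [-0.28238732  0.00128466  0.95929961] right [ 7.99924115e-04  9.99999071e-01 -1.10368872e-03] 0.014
[-0.37154055 -0.36553354  0.01482849]
[-0.49663598 -0.66399581  0.01546795]
```

>>> drive_tool --deltas '[{"x":-0.031,"y":-0.0305},{"x":-0.031,"y":-0.0305},{"x":-0.031,"y":-0.0305},{"x":-0.031,"y":-0.0305},{"x":-0.031,"y":-0.0305},{"x":-0.031,"y":-0.0305},{"x":-0.031,"y":-0.0305},{"x":-0.031,"y":-0.0305},{"x":-0.031,"y":-0.0305},{"x":-0.031,"y":-0.0305},{"x":-0.031,"y":-0.0305},{"x":-0.031,"y":-0.0305}]'

```text
schema error: expected keys ax, ay, az, x, y, z, hand
```

>>> drive_tool --deltas '[{"z":0.03},{"z":0.03},{},{},{}]'

```text
schema error: expected keys ax, ay, az, x, y, z, hand
```

```bash
python3 - <<'E'
from h import *
m,f=cam("wrist");w=ctrl.grab_frame("wrist");cv2.imwrite("pics/w1.png",w)
s=ctrl.get_state();print(s["clock"],s["tool_pos"],s["joints"]);np.set_printoptions(suppress=True)
print(proj(m,f,[.492,.157,.042]),np.round(s["tcp_rot"],3))
E
```

```text
0.15 [0.32077967 0.64942155 0.21417312] [-1.20548517  0.59194919  0.04830586  1.60953002 -0.03329375  0.9427026
 -0.03367256]
[ 43.85844693 386.6047302 ] [[-0.897  0.443 -0.001]
 [ 0.443  0.897 -0.002]
 [-0.    -0.002 -1.   ]]
```

View pics/w1.png

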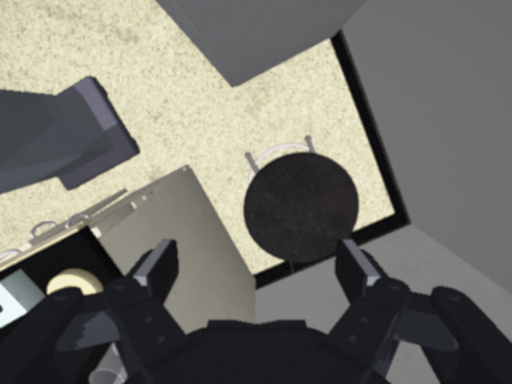

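The move was refused because every row needs all the keys, so this picture still shows the start view: stool, floor and fingers. I'll send it again with full rows.

>>> drive_tool --deltas '[{"ax":0,"ay":0,"az":0,"x":-0.031,"y":-0.0305,"z":0,"hand":0.085},{"ax":0,"ay":0,"az":0,"x":-0.031,"y":-0.0305,"z":0,"hand":0.085},{"ax":0,"ay":0,"az":0,"x":-0.031,"y":-0.0305,"z":0,"hand":0.085},{"ax":0,"ay":0,"az":0,"x":-0.031,"y":-0.0305,"z":0,"hand":0.085},{"ax":0,"ay":0,"az":0,"x":-0.031,"y":-0.0305,"z":0,"hand":0.085},{"ax":0,"ay":0,"az":0,"x":-0.031,"y":-0.0305,"z":0,"hand":0.085},{"ax":0,"ay":0,"az":0,"x":-0.031,"y":-0.0305,"z":0,"hand":0.085},{"ax":0,"ay":0,"az":0,"x":-0.031,"y":-0.0305,"z":0,"hand":0.085},{"ax":0,"ay":0,"az":0,"x":-0.031,"y":-0.0305,"z":0,"hand":0.085},{"ax":0,"ay":0,"az":0,"x":-0.031,"y":-0.0305,"z":0,"hand":0.085},{"ax":0,"ay":0,"az":0,"x":-0.031,"y":-0.0305,"z":0,"hand":0.085},{"ax":0,"ay":0,"az":0,"x":-0.031,"y":-0.0305,"z":0,"hand":0.085}]' --grip_force 40

```text
clock: 1.35
tool_pos: [0.4927, 0.1554, 0.2151]
tcp_rot: [[-0.897, 0.443, 0.0], [0.443, 0.897, 0.0], [0.0, 0.0, -1.0]]
force: [0.3, 0.4, 0.7]
opening: 0.0851
grasp_force: 0.0
```

>>> drive_tool --deltas '[{"ax":0,"ay":0,"az":0,"x":0,"y":0,"z":0.03,"hand":0.085},{"ax":0,"ay":0,"az":0,"x":0,"y":0,"z":0.02,"hand":0.085},{"ax":0,"ay":0,"az":0,"x":0,"y":0,"z":0,"hand":0.085},{"ax":0,"ay":0,"az":0,"x":0,"y":0,"z":0,"hand":0.085},{"ax":0,"ay":0,"az":0,"x":0,"y":0,"z":0,"hand":0.085}]'

```text
clock: 1.85
tool_pos: [0.4932, 0.1578, 0.166]
tcp_rot: [[-0.897, 0.442, 0.002], [0.442, 0.897, 0.001], [-0.001, 0.001, -1.0]]
force: [-0.2, -0.9, -0.0]
opening: 0.0853
grasp_force: 0.0
```

```bash
python3 - <<'E'
from h import *
m,f=cam("wrist");w=ctrl.grab_frame("wrist");cv2.imwrite("pics/w2.png",w)
s=ctrl.get_state();np.set_printoptions(suppress=True);print(s["clock"],s["tool_pos"],s["joints"])
print(proj(m,f,[.492,.157,.042]),np.round(s["tcp_rot"],3))
E
```

```text
1.9 [0.49332313 0.15786603 0.16618322] [-0.47316786  0.40398219  0.09888992  2.11954516 -0.06713006  0.61866162
  0.78523895]
[253.97680666 183.50591051] [[-0.897  0.442  0.002]
 [ 0.442  0.897  0.001]
 [-0.001  0.002 -1.   ]]
```

View pics/w2.png

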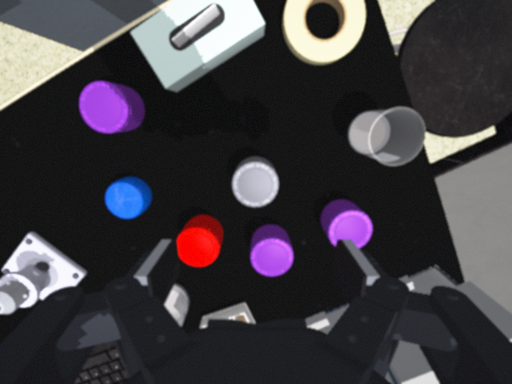

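The wrist view shows the grey collar at about (256,181), where its predicted position puts it. The red one is at (200,241), the purple ones at (271,250), (347,225) and (111,107), and the blue cap at (128,197). I'll measure its top edge here, then again from lower down, to get its height.

```bash
cat >> h.py <<'E'
def topdisc(w,u,v,r=40,out=None):
    g=cv2.cvtColor(w,cv2.COLOR_BGR2GRAY); u,v=int(u),int(v); p=g[v-r:v+r,u-r:u+r]
    t,b=cv2.threshold(p,0,255,cv2.THRESH_OTSU)
    k,l,st,ce=cv2.connectedComponentsWithStats(b); i=l[r,r]
    cs,_=cv2.findContours((l==i).astype(np.uint8),cv2.RETR_EXTERNAL,cv2.CHAIN_APPROX_NONE)
    c=max(cs,key=cv2.contourArea); e=cv2.fitEllipse(cv2.convexHull(c)); return np.array(e[0])+[u-r,v-r],e[1],e[2],t
E
python3 - <<'E'
from h import *
m,f=cam("wrist");w=cv2.imread("pics/w2.png")
c,a,_,t=topdisc(w,255,181);print(c,a,t,onz(m,f,*c,.042))
o,d=ray(m,f,*c);np.save("r1.npy",[o,d]); print("size",np.array(a)/f*np.linalg.norm(o-onz(m,f,*c,.042)))
E
```

```text
[255.0136795  183.76890182] (45.97222900390625, 46.768394470214844) 106.0 [0.49290756 0.15793651 0.042     ]
size [0.05037125 0.05124359]
```

>>> drive_tool --deltas '[{"ax":0,"ay":0,"az":0,"x":0,"y":0,"z":0.035,"hand":0.085},{"ax":0,"ay":0,"az":0,"x":-0.01,"y":0,"z":0.025,"hand":0.085},{"ax":0,"ay":0,"az":0,"x":-0.03,"y":0,"z":0,"hand":0.085},{"ax":0,"ay":0,"az":0,"x":0,"y":0,"z":0,"hand":0.085},{"ax":0,"ay":0,"az":0,"x":0,"y":0,"z":0,"hand":0.085},{"ax":0,"ay":0,"az":0,"x":0,"y":0,"z":0,"hand":0.085}]'

```text
clock: 2.5
tool_pos: [0.5281, 0.1401, 0.1058]
tcp_rot: [[-0.897, 0.442, 0.0], [0.442, 0.897, 0.001], [-0.0, 0.001, -1.0]]
force: [-0.7, 0.0, 0.3]
opening: 0.0852
grasp_force: 0.0
```

```bash
python3 - <<'E'
from h import *
m,f=cam("wrist");w=ctrl.grab_frame("wrist");cv2.imwrite("pics/w3.png",w)
u,v=proj(m,f,[.492,.157,.042]);print(u,v)
c,a,_,t=topdisc(w,u,v,55);print(c,a,t,onz(m,f,*c,.042))
r1=np.load("r1.npy");r2=ray(m,f,*c);P=tri([r1,r2]);print("tri",P)
s=ctrl.get_state();R=np.array(s["tcp_rot"]);print(s["clock"],s["tool_pos"],"delta tool",R.T@(np.array([P[0],P[1],.02])-s["tool_pos"]))
E
```

```text
254.04907629746174 155.64326910129003
[255.1259613  155.99924469] (60.354835510253906, 62.60818862915039) 126.0 [0.49266519 0.15767635 0.042     ]
tri [0.49261831 0.15789188 0.0429573 ]
2.55 [0.52789545 0.14021773 0.10574125] delta tool [0.03945925 0.00021074 0.08573994]
```

The collar top measures about 51 mm wide and 43 mm high, at (0.4926, 0.1578), which matches the description. I'll grasp it.

>>> drive_tool --deltas '[{"ax":0,"ay":0,"az":0,"x":0.0395,"y":0,"z":0,"hand":0.085},{"ax":0,"ay":0,"az":0,"x":0,"y":0,"z":0,"hand":0.085},{"ax":0,"ay":0,"az":0,"x":0,"y":0,"z":0.03,"hand":0.085},{"ax":0,"ay":0,"az":0,"x":0,"y":0,"z":0.03,"hand":0.085},{"ax":0,"ay":0,"az":0,"x":0,"y":0,"z":0.024,"hand":0.085},{"ax":0,"ay":0,"az":0,"x":0,"y":0,"z":0,"hand":0.085},{"ax":0,"ay":0,"az":0,"x":0,"y":0,"z":0,"hand":0.085},{"ax":0,"ay":0,"az":0,"x":0,"y":0,"z":0,"hand":0.06},{"ax":0,"ay":0,"az":0,"x":0,"y":0,"z":0,"hand":0.04},{"ax":0,"ay":0,"az":0,"x":0,"y":0,"z":0,"hand":0.04},{"ax":0,"ay":0,"az":0,"x":0,"y":0,"z":0,"hand":0.04},{"ax":0,"ay":0,"az":0,"x":0,"y":0,"z":0,"hand":0.04}]' --grip_force 60

```text
clock: 3.75
tool_pos: [0.4962, 0.1601, 0.0245]
tcp_rot: [[-0.897, 0.442, 0.007], [0.442, 0.897, 0.005], [-0.004, 0.007, -1.0]]
force: [-1.3, 4.2, 20.9]
opening: 0.0399
grasp_force: 10.3
```

The opening is 40 mm rather than about 51 mm, and there's an upward force of 21 N. That isn't a clean grasp, so I'll look.

```bash
python3 - <<'E'
from h import *
m,f=cam("wrist");w=ctrl.grab_frame("wrist");a=ctrl.grab_frame("scene")
cv2.imwrite("pics/w4.png",np.hstack([cv2.resize(w,(440,330)),cv2.resize(a[130:220,190:280],(330,330),interpolation=cv2.INTER_CUBIC)]))
s=ctrl.get_state();print({k:np.round(v,4) for k,v in s.items()})
E
```

```text
{'clock': np.float64(3.85), 'joints': array([-0.4328,  0.6485,  0.0472,  2.1881, -0.1037,  0.2986,  0.8171]), 'joint_vel': array([ 0.0002,  0.001 , -0.0023,  0.0005, -0.002 , -0.0007,  0.0008]), 'joint_torque': array([  2.2506, -34.8333,   3.2857,  -4.4692,   0.3693,  -0.321 ,
         0.0646]), 'tool_pos': array([0.4962, 0.1603, 0.0245]), 'tcp_rot': array([[-0.8972,  0.4416,  0.007 ],
       [ 0.4417,  0.8972,  0.005 ],
       [-0.0041,  0.0076, -1.    ]]), 'force': array([-1.0944,  4.1044, 21.0885]), 'ft_torque': array([ 0.5484,  0.4677, -0.0583]), 'grasp_force': np.float64(10.2959), 'opening': np.float64(0.04)}
```

View pics/w4.png

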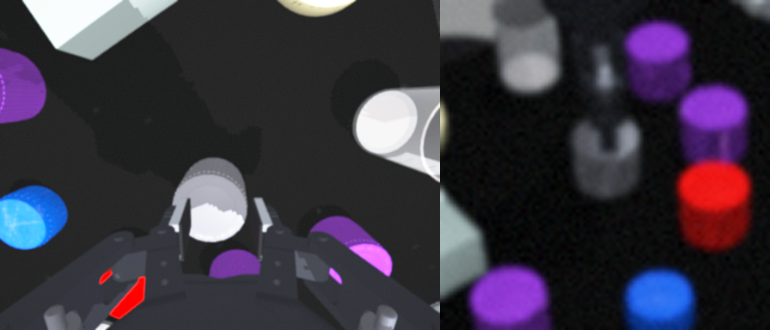

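The fingers appear to be on top of the collar, not around it: their inner edges are at about (185,230) and (260,230) in the left half, and a dark finger overlaps the top face at (605,130) in the right half. I'll back off slightly and find out where the fingertips really are.

>>> drive_tool --deltas '[{"ax":0,"ay":0,"az":0,"x":0,"y":0,"z":-0.02,"hand":0.04},{"ax":0,"ay":0,"az":0,"x":0,"y":0,"z":0,"hand":0.04},{"ax":0,"ay":0,"az":0,"x":0,"y":0,"z":0,"hand":0.04},{"ax":0,"ay":0,"az":0,"x":0,"y":0,"z":0,"hand":0.04}]'

```text
clock: 4.25
tool_pos: [0.4927, 0.1567, 0.0409]
tcp_rot: [[-0.897, 0.443, -0.0], [0.443, 0.897, -0.0], [0.0, -0.0, -1.0]]
force: [1.0, 0.4, 0.5]
opening: 0.0398
grasp_force: 0.0
```

```bash
python3 - <<'E'
from h import *
m,f=cam("wrist");ms,fs=cam("scene");w=ctrl.grab_frame("wrist");a=ctrl.grab_frame("scene")
cv2.imwrite("pics/w5raw.png",w);cv2.imwrite("pics/s5raw.png",a)
s=ctrl.get_state();R=np.array(s["tcp_rot"]);p=np.array(s["tool_pos"]);print(s["clock"],p,s["force"],s["opening"],s["grasp_force"])
wc=w[150:350,130:380].copy()
for q in ([.011,.02,.014],[.011,-.02,.014]):
    uw=proj(m,f,p+R@np.array(q));us=proj(ms,fs,p+R@np.array(q));print("tip",q,uw,us)
for z in (0,.042):print("collar",proj(m,f,[.4926,.1578,z]),proj(ms,fs,[.4926,.1578,z]))
cv2.imwrite("pics/w5.png",np.hstack([cv2.resize(wc,(500,400)),cv2.resize(a[120:216,195:267],(300,400),interpolation=cv2.INTER_CUBIC)]))
E
```

```text
4.35 [0.49250064 0.15663264 0.04055214] [-0.26881512  0.62785885  0.2972113 ] 0.03998468151014868 0.0
tip [0.011, 0.02, 0.014] [283.66673169 207.50797787] [230.77338626 166.30686453]
tip [0.011, -0.02, 0.014] [225.60299615 207.49475421] [231.97092685 175.55231185]
collar [256.22509784 209.15206171] [235.55027103 176.90780402]
collar [256.23708422 230.87738107] [234.64114823 166.22865271]
```

View pics/w5.png

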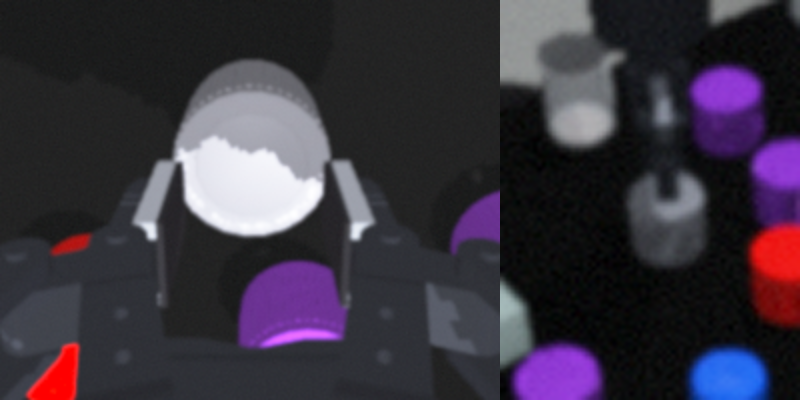

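The fingertips show at about (222,230) and (295,230) in the full wrist picture. That puts them about 20 mm behind the reported TCP. The scene view (tip at row 167, not 175) and the contact height agree, so the fingers end roughly 33 mm higher than the text says. The collar is upright and hasn't moved. I'll open, go deeper while watching the force, and then close.

>>> drive_tool --deltas '[{"ax":0,"ay":0,"az":0,"x":0,"y":0.001,"z":0,"hand":0.085},{"ax":0,"ay":0,"az":0,"x":0,"y":0,"z":0,"hand":0.085},{"ax":0,"ay":0,"az":0,"x":0,"y":0,"z":0,"hand":0.085},{"ax":0,"ay":0,"az":0,"x":0,"y":0,"z":0,"hand":0.085},{"ax":0,"ay":0,"az":0,"x":0,"y":0,"z":0.02,"hand":0.085},{"ax":0,"ay":0,"az":0,"x":0,"y":0,"z":0.01,"hand":0.085},{"ax":0,"ay":0,"az":0,"x":0,"y":0,"z":0.01,"hand":0.085},{"ax":0,"ay":0,"az":0,"x":0,"y":0,"z":0,"hand":0.085},{"ax":0,"ay":0,"az":0,"x":0,"y":0,"z":0,"hand":0.085}]'

```text
clock: 5.25
tool_pos: [0.4933, 0.1577, 0.0009]
tcp_rot: [[-0.897, 0.443, -0.001], [0.443, 0.897, -0.0], [0.0, -0.0, -1.0]]
force: [0.3, 0.2, 0.7]
opening: 0.0852
grasp_force: 0.0
```

There's no contact with the TCP at z = 0.001, so the short-finger reading holds. I'll go 9 mm further and close.

>>> drive_tool --deltas '[{"ax":0,"ay":0,"az":0,"x":0,"y":0,"z":0.009,"hand":0.085},{"ax":0,"ay":0,"az":0,"x":0,"y":0,"z":0,"hand":0.085},{"ax":0,"ay":0,"az":0,"x":0,"y":0,"z":0,"hand":0.06},{"ax":0,"ay":0,"az":0,"x":0,"y":0,"z":0,"hand":0.04},{"ax":0,"ay":0,"az":0,"x":0,"y":0,"z":0,"hand":0.04},{"ax":0,"ay":0,"az":0,"x":0,"y":0,"z":0,"hand":0.04},{"ax":0,"ay":0,"az":0,"x":0,"y":0,"z":0,"hand":0.04},{"ax":0,"ay":0,"az":0,"x":0,"y":0,"z":0,"hand":0.04}]' --grip_force 60

```text
clock: 6.05
tool_pos: [0.4935, 0.1577, -0.0074]
tcp_rot: [[-0.897, 0.443, 0.0], [0.443, 0.897, 0.0], [-0.0, 0.0, -1.0]]
force: [-1.1, -0.2, 6.3]
opening: 0.0489
grasp_force: 62.1
```

The collar is gripped: 49 mm opening, 62 N, and the rim about 7 mm above the TCP height. I'll lift it high and carry it to the far side of the housing so the wrist camera can see the spigot.

>>> drive_tool --deltas '[{"ax":0,"ay":0,"az":0,"x":0,"y":0,"z":-0.02,"hand":0.04},{"ax":0,"ay":0,"az":0,"x":0,"y":0,"z":-0.035,"hand":0.04},{"ax":0,"ay":0,"az":0,"x":0,"y":0,"z":-0.035,"hand":0.04},{"ax":0,"ay":0,"az":0,"x":0,"y":0,"z":-0.035,"hand":0.04},{"ax":0,"ay":0,"az":0,"x":0,"y":0,"z":-0.035,"hand":0.04},{"ax":0,"ay":0,"az":0,"x":0,"y":0,"z":0,"hand":0.04}]'

```text
clock: 6.65
tool_pos: [0.4965, 0.1589, 0.1562]
tcp_rot: [[-0.897, 0.443, 0.009], [0.443, 0.897, 0.004], [-0.006, 0.007, -1.0]]
force: [1.0, 0.4, -0.6]
opening: 0.0489
grasp_force: 62.4
```

>>> drive_tool --deltas '[{"ax":0,"ay":0,"az":0,"x":-0.025,"y":-0.033,"z":0,"hand":0.04},{"ax":0,"ay":0,"az":0,"x":-0.025,"y":-0.033,"z":0,"hand":0.04},{"ax":0,"ay":0,"az":0,"x":-0.025,"y":-0.033,"z":0,"hand":0.04},{"ax":0,"ay":0,"az":0,"x":-0.025,"y":-0.033,"z":0,"hand":0.04},{"ax":0,"ay":0,"az":0,"x":-0.025,"y":-0.034,"z":0,"hand":0.04},{"ax":0,"ay":0,"az":0,"x":-0.025,"y":-0.034,"z":0,"hand":0.04},{"ax":0,"ay":0,"az":0,"x":-0.025,"y":-0.033,"z":0,"hand":0.04},{"ax":0,"ay":0,"az":0,"x":-0.025,"y":-0.033,"z":0,"hand":0.04},{"ax":0,"ay":0,"az":0,"x":-0.0245,"y":-0.033,"z":0,"hand":0.04},{"ax":0,"ay":0,"az":0,"x":0,"y":0,"z":0,"hand":0.04},{"ax":0,"ay":0,"az":0,"x":0,"y":0,"z":0,"hand":0.04},{"ax":0,"ay":0,"az":0,"x":0,"y":0,"z":0,"hand":0.04}]'

```text
clock: 7.85
tool_pos: [0.5614, -0.2079, 0.1509]
tcp_rot: [[-0.897, 0.442, -0.002], [0.442, 0.897, 0.002], [0.003, 0.001, -1.0]]
force: [-0.0, 0.8, -0.9]
opening: 0.0489
grasp_force: 62.4
```

```bash
python3 - <<'E'
from h import *
np.set_printoptions(suppress=True,precision=4)
m,f=cam("wrist");w=ctrl.grab_frame("wrist");cv2.imwrite("pics/w6.png",w);np.save("w6m.npy",m["world_to_cam"])
s=ctrl.get_state();print(s["clock"],s["tool_pos"],s["joints"],s["opening"],s["grasp_force"])
for z in (.05,.08,.092):print(z,proj(m,f,[.472,-.166,z]))
R=np.array(s["tcp_rot"]);p=np.array(s["tool_pos"])
print("held collar top expected",proj(m,f,p+R@np.array([0,0,-.0494])))
E
```

```text
7.9 [ 0.5617 -0.2075  0.1512] [ 0.21    0.5154  0.0955  1.953  -0.0766  0.6788  1.4674] 0.04900902278439937 62.432428733445704
0.05 [253.0837  85.7656]
0.08 [252.704   81.5276]
0.092 [252.5219  79.4959]
held collar top expected [255.3271 274.3226]
```

View pics/w6.png

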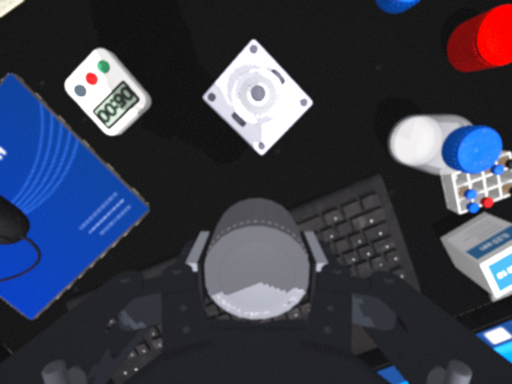

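The collar is held level, with its top at about (257,270). The housing is at about (258,95), its plunger tip a dark disc at (258,93) and its foot corners at (253,40), (312,102), (262,155) and (203,97). I'll take a second view and triangulate the plunger tip and spigot.

>>> drive_tool --deltas '[{"ax":0,"ay":0,"az":0,"x":0.025,"y":0,"z":0,"hand":0.04},{"ax":0,"ay":0,"az":0,"x":0.02,"y":0,"z":0,"hand":0.04},{"ax":0,"ay":0,"az":0,"x":0,"y":0,"z":0,"hand":0.04},{"ax":0,"ay":0,"az":0,"x":0,"y":0,"z":0,"hand":0.04},{"ax":0,"ay":0,"az":0,"x":0,"y":0,"z":0,"hand":0.04}]'

```text
clock: 8.4
tool_pos: [0.5233, -0.1893, 0.1524]
tcp_rot: [[-0.897, 0.442, 0.002], [0.442, 0.897, -0.0], [-0.002, 0.0, -1.0]]
force: [-0.1, -0.8, -1.3]
opening: 0.0489
grasp_force: 62.4
```

```bash
python3 - <<'E'
from h import *
np.set_printoptions(suppress=True,precision=4)
m2,f=cam("wrist");w2=ctrl.grab_frame("wrist");cv2.imwrite("pics/w7.png",w2)
s=ctrl.get_state();R=np.array(s["tcp_rot"]);p=np.array(s["tool_pos"]);print(s["clock"],p)
m1=dict(m2,world_to_cam=np.load("w6m.npy"));w1=cv2.imread("pics/w6.png")
rays={"pl":[],"foot":[]}
for w,m,g in((w1,m1,(258,93)),(w2,m2,None)):
    if g is None: g=proj(m2,f,P0)
    gray=cv2.cvtColor(w,cv2.COLOR_BGR2GRAY);u,v=int(round(g[0])),int(round(g[1]))
    P0=onz(m,f,*g,.092)
    r=15;pt=gray[v-r:v+r,u-r:u+r];t,b=cv2.threshold(cv2.GaussianBlur(pt,(3,3),0),0,255,cv2.THRESH_OTSU+cv2.THRESH_BINARY_INV)
    k,l,st,ce=cv2.connectedComponentsWithStats(b);i=1+np.argmin([np.linalg.norm(c-[r,r])+(0 if a>25 else 99) for c,a in zip(ce[1:],st[1:,4])])
    c=ce[i]+[u-r,v-r];print("plunger",c,st[i],t);rays["pl"].append(ray(m,f,*c));print(" at .092",onz(m,f,*c,.092))
    b=(gray>110).astype(np.uint8);k,l,st,ce=cv2.connectedComponentsWithStats(b)
    i=l[v+12,u+12] or l[v,u+20];pts=np.argwhere(l==i)[:,::-1].astype(np.int32)
    bx=cv2.minAreaRect(pts);q=cv2.boxPoints(bx);Q=np.array([onz(m,f,*x,.01) for x in q]);print("foot",bx,Q.mean(0),[np.linalg.norm(Q[i]-Q[i-1]) for i in range(2)])
    print(" foot axis deg",np.degrees(np.arctan2(*(Q[1]-Q[0])[[1,0]])))
P=tri(rays["pl"]);print("tri plunger",P,"delta tool to axis",R.T@(np.array([P[0],P[1],p[2]])-p))
e=proj(m2,f,P);u,v=int(e[0]),int(e[1]);a=w2[max(0,v-65):v+65,u-65:u+65]
cv2.imwrite("pics/w7c.png",cv2.resize(a,None,fx=4,fy=4,interpolation=cv2.INTER_CUBIC));print(u,v)
E
```

```text
8.45 [ 0.5233 -0.1896  0.1524]
plunger [257.341   92.6301] [  8   7  14  16 173] 192.0
 at .092 [ 0.4821 -0.1669  0.092 ]
foot ((257.0000305175781, 96.99999237060547), (89.09545135498047, 79.19595336914062), 45.0) [ 0.4813 -0.1662  0.01  ] [np.float64(0.0949205771246237), np.float64(0.08008673518803108)]
 foot axis deg 105.75742401726167
plunger [257.9299 146.7834] [  9   7  13  15 157] 143.0
 at .092 [ 0.4818 -0.1663  0.092 ]
foot ((256.7500305175781, 137.25), (83.43859100341797, 74.24620819091797), 45.0) [ 0.4817 -0.1668  0.01  ] [np.float64(0.09450646563438936), np.float64(0.07955641554686847)]
 foot axis deg 106.72347127303378
tri plunger [ 0.482  -0.1666  0.089 ] delta tool to axis [ 0.0473  0.0024 -0.0001]
257 146
```

View pics/w7c.png

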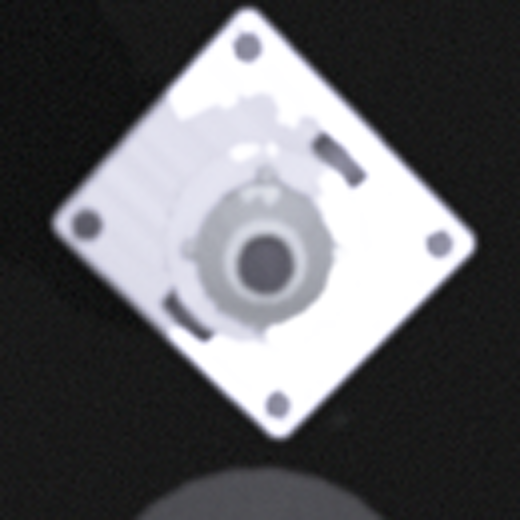

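The axis measures (0.482, -0.1666), and both the foot centre and the plunger height (0.089 m against 0.092 m) agree. The enlarged crop shows the spigot at (263,255) with the dark plunger at (265,265), and pins at (265,172) and (188,247), so the pins lie near the tool axes. I'll check where the held collar sits in the tool.

```bash
python3 - <<'E'
from h import *
np.set_printoptions(suppress=True,precision=4)
m,f=cam("wrist");s=ctrl.get_state();R=np.array(s["tcp_rot"]);p=np.array(s["tool_pos"])
g=cv2.cvtColor(cv2.imread("pics/w7.png"),cv2.COLOR_BGR2GRAY);print(g[200:330:5,257]);print(g[275,190:330:4])
for t in (120,130,140,150):
    b=(g>t).astype(np.uint8);b[:, :195]=0;b[:,322:]=0;b[:215]=0
    k,l,st,ce=cv2.connectedComponentsWithStats(b);i=l[270,257]
    cs,_=cv2.findContours((l==i).astype(np.uint8),0,cv2.CHAIN_APPROX_NONE);e=cv2.fitEllipse(cv2.convexHull(cs[0]))
    print(t,e,R.T@(onz(m,f,*e[0],p[2]+.0494)-p))
E
```

```text
[ 80  79  81  80  91  91 124 125 124 129 125 125 126 126 124 121 171 188
 185 184 181 179 182 197  67  37]
[ 37  38  48  25 122 123 122 118 121 122 122 124 122 121 121 122 124 121
 123 123 122 123 121 123 121 122 118 122 121 122  35  49  36  36  37]
120 ((256.55499267578125, 273.3858642578125), (92.87688446044922, 104.12123107910156), 91.74334716796875) [ 0.0004  0.0011 -0.0494]Traceback (most recent call last):
  File "<stdin>", line 8, in <module>
cv2.error: OpenCV(4.12.0) /io/opencv/modules/imgproc/src/shapedescr.cpp:361: error: (-201:Incorrect size of input array) There should be at least 5 points to fit the ellipse in function 'fitEllipseNoDirect'
```

>>> drive_tool --deltas '[{"ax":0,"ay":0,"az":0,"x":0.025,"y":0.0016,"z":0,"hand":0.04},{"ax":0,"ay":0,"az":0,"x":0.0217,"y":0,"z":0,"hand":0.04},{"ax":0,"ay":0,"az":0,"x":0,"y":0,"z":0.02,"hand":0.04},{"ax":0,"ay":0,"az":0,"x":0,"y":0,"z":0.02,"hand":0.04},{"ax":0,"ay":0,"az":0,"x":0,"y":0,"z":0.015,"hand":0.04},{"ax":0,"ay":0,"az":0,"x":0,"y":0,"z":0.012,"hand":0.04},{"ax":0,"ay":0,"az":0,"x":0,"y":0,"z":0,"hand":0.04},{"ax":0,"ay":0,"az":0,"x":0,"y":0,"z":0,"hand":0.04},{"ax":0,"ay":0,"az":0,"x":0,"y":0,"z":0,"hand":0.04}]'

```text
clock: 9.35
tool_pos: [0.4816, -0.1679, 0.0857]
tcp_rot: [[-0.897, 0.443, 0.001], [0.443, 0.897, -0.0], [-0.002, 0.0, -1.0]]
force: [-0.0, -0.2, -1.0]
opening: 0.049
grasp_force: 62.5
```

>>> drive_tool --deltas '[{"ax":0,"ay":0,"az":0,"x":0,"y":0,"z":0.006,"hand":0.04},{"ax":0,"ay":0,"az":0,"x":0,"y":0,"z":0.006,"hand":0.04},{"ax":0,"ay":0,"az":0,"x":0,"y":0,"z":0,"hand":0.04},{"ax":0,"ay":0,"az":0,"x":0,"y":0,"z":0,"hand":0.04}]'

```text
clock: 9.75
tool_pos: [0.4806, -0.1676, 0.0729]
tcp_rot: [[-0.897, 0.443, -0.001], [0.443, 0.897, 0.0], [0.001, -0.0, -1.0]]
force: [0.5, 0.0, -1.2]
opening: 0.0488
grasp_force: 62.5
```

>>> drive_tool --deltas '[{"ax":0,"ay":0,"az":0,"x":0,"y":0,"z":0.006,"hand":0.04},{"ax":0,"ay":0,"az":0,"x":0,"y":0,"z":0.006,"hand":0.04},{"ax":0,"ay":0,"az":0,"x":0,"y":0,"z":0.004,"hand":0.04},{"ax":0,"ay":0,"az":0,"x":0,"y":0,"z":0,"hand":0.04},{"ax":0,"ay":0,"az":0,"x":0,"y":0,"z":0,"hand":0.04}]'

```text
clock: 10.25
tool_pos: [0.4807, -0.1676, 0.0569]
tcp_rot: [[-0.897, 0.443, -0.001], [0.443, 0.897, 0.0], [0.001, -0.0, -1.0]]
force: [-0.1, -0.1, -1.1]
opening: 0.0488
grasp_force: 62.4
```

>>> drive_tool --deltas '[{"ax":0,"ay":0,"az":0,"x":0,"y":0,"z":0.003,"hand":0.04},{"ax":0,"ay":0,"az":0,"x":0,"y":0,"z":0.002,"hand":0.04},{"ax":0,"ay":0,"az":0,"x":0,"y":0,"z":0,"hand":0.04},{"ax":0,"ay":0,"az":0,"x":0,"y":0,"z":0,"hand":0.04}]'

```text
clock: 10.65
tool_pos: [0.4809, -0.1677, 0.0523]
tcp_rot: [[-0.897, 0.443, 0.0], [0.443, 0.897, -0.0], [-0.0, 0.0, -1.0]]
force: [0.1, 0.2, 0.8]
opening: 0.0487
grasp_force: 62.9
```

Contact is starting where expected, with the rim at about 0.060 m. I'll press a little further, then turn.

>>> drive_tool --deltas '[{"ax":0,"ay":0,"az":0,"x":0,"y":0,"z":0.001,"hand":0.04},{"ax":0,"ay":0,"az":0,"x":0,"y":0,"z":0,"hand":0.04},{"ax":0,"ay":0,"az":0,"x":0,"y":0,"z":0,"hand":0.04}]'

```text
clock: 10.95
tool_pos: [0.481, -0.1677, 0.0519]
tcp_rot: [[-0.896, 0.443, 0.001], [0.443, 0.896, -0.0], [-0.001, 0.0, -1.0]]
force: [-1.6, 1.1, 7.7]
opening: 0.0487
grasp_force: 63.6
```

>>> drive_tool --deltas '[{"ax":0,"ay":0,"az":4,"x":0,"y":0,"z":0,"hand":0.04},{"ax":0,"ay":0,"az":4,"x":0,"y":0,"z":0,"hand":0.04},{"ax":0,"ay":0,"az":0,"x":0,"y":0,"z":0,"hand":0.04}]'

```text
clock: 11.25
tool_pos: [0.481, -0.1676, 0.0511]
tcp_rot: [[-0.826, 0.563, 0.0], [0.563, 0.826, -0.0], [-0.0, -0.0, -1.0]]
force: [0.5, 0.1, -1.8]
opening: 0.0489
grasp_force: 62.5
```

The force fell from 7.7 N to -1.8 N after turning 8°, so the keyways seem to have dropped over the pins. I'll push down through the free travel to check.

>>> drive_tool --deltas '[{"ax":0,"ay":0,"az":0,"x":0,"y":0,"z":0.0015,"hand":0.04},{"ax":0,"ay":0,"az":0,"x":0,"y":0,"z":0.001,"hand":0.04},{"ax":0,"ay":0,"az":0,"x":0,"y":0,"z":0,"hand":0.04},{"ax":0,"ay":0,"az":0,"x":0,"y":0,"z":0,"hand":0.04}]'

```text
clock: 11.65
tool_pos: [0.4815, -0.1675, 0.0486]
tcp_rot: [[-0.827, 0.563, 0.001], [0.563, 0.827, 0.0], [-0.001, 0.001, -1.0]]
force: [2.3, 1.8, -0.1]
opening: 0.0486
grasp_force: 62.6
```

```bash
python3 - <<'E'
from h import *
s=ctrl.get_state();print({k:np.round(s[k],4) for k in("tool_pos","force","ft_torque","joints")})
E
```

```text
{'tool_pos': array([ 0.4815, -0.1675,  0.0486]), 'force': array([ 2.2728,  1.8   , -0.1037]), 'ft_torque': array([ 0.2032, -0.383 , -0.0116]), 'joints': array([ 0.1795,  0.5994,  0.0903,  2.203 , -0.1525,  0.3437,  1.3707])}
```

The rim is at about 0.056 m with almost no torque. Now I'll push against the spring.

>>> drive_tool --deltas '[{"ax":0,"ay":0,"az":2,"x":0,"y":0,"z":0.0015,"hand":0.04},{"ax":0,"ay":0,"az":0,"x":0,"y":0,"z":0.0015,"hand":0.04},{"ax":0,"ay":0,"az":0,"x":0,"y":0,"z":0.0015,"hand":0.04},{"ax":0,"ay":0,"az":0,"x":0,"y":0,"z":0,"hand":0.04},{"ax":0,"ay":0,"az":0,"x":0,"y":0,"z":0,"hand":0.04}]'

```text
clock: 12.15
tool_pos: [0.4812, -0.1677, 0.0443]
tcp_rot: [[-0.806, 0.592, 0.001], [0.592, 0.806, -0.0], [-0.001, 0.0, -1.0]]
force: [1.7, 1.2, 3.9]
opening: 0.0489
grasp_force: 62.9
```

>>> drive_tool --deltas '[{"ax":0,"ay":0,"az":0,"x":0,"y":0,"z":0.0015,"hand":0.04},{"ax":0,"ay":0,"az":0,"x":0,"y":0,"z":0.001,"hand":0.04},{"ax":0,"ay":0,"az":0,"x":0,"y":0,"z":0,"hand":0.04},{"ax":0,"ay":0,"az":0,"x":0,"y":0,"z":0,"hand":0.04}]'

```text
clock: 12.55
tool_pos: [0.4812, -0.1677, 0.0426]
tcp_rot: [[-0.806, 0.592, 0.001], [0.592, 0.806, 0.0], [-0.001, 0.001, -1.0]]
force: [0.0, 0.7, 12.8]
opening: 0.0486
grasp_force: 64.1
```

The rim is at 0.050 m and the force has jumped to 12.8 N, above the spring's 6.7 N, so it looks home. I'll add some push to confirm it's against a hard stop.

>>> drive_tool --deltas '[{"ax":0,"ay":0,"az":0,"x":0,"y":0,"z":0.001,"hand":0.04},{"ax":0,"ay":0,"az":0,"x":0,"y":0,"z":0,"hand":0.04},{"ax":0,"ay":0,"az":0,"x":0,"y":0,"z":0,"hand":0.04},{"ax":0,"ay":0,"az":0,"x":0,"y":0,"z":0,"hand":0.04}]'

```text
clock: 12.95
tool_pos: [0.4812, -0.1677, 0.0426]
tcp_rot: [[-0.806, 0.592, 0.001], [0.592, 0.806, 0.0], [-0.001, 0.001, -1.0]]
force: [-2.4, 2.8, 22.8]
opening: 0.0493
grasp_force: 65.1
```

```bash
python3 - <<'E'
from h import *
m,f=cam("wrist");w=ctrl.grab_frame("wrist");t=ctrl.grab_frame("scene")
s=ctrl.get_state();print({k:np.round(s[k],4) for k in("clock","tool_pos","force","ft_torque","opening")})
cv2.imwrite("pics/w8.png",np.hstack([cv2.resize(w,(440,330)),cv2.resize(t[205:290,260:345],(330,330),interpolation=cv2.INTER_CUBIC)]))
E
```

```text
{'clock': np.float64(13.05), 'tool_pos': array([ 0.4812, -0.1677,  0.0425]), 'force': array([-1.95  ,  3.1111, 23.0219]), 'ft_torque': array([0.4824, 0.3917, 0.0486]), 'opening': np.float64(0.0488)}
```

View pics/w8.png

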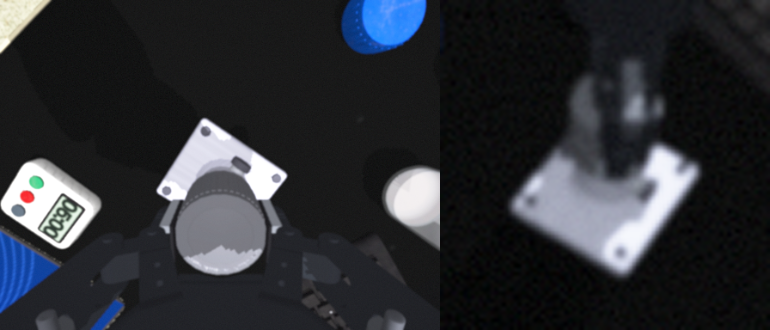

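The picture shows the collar upright on the housing at (220,235), with the fingers on both sides, and the timer, bottle and blue cap undisturbed. It stops hard 9.5 mm below the pin contact: 10 N more push moved it no further. It's home and held, so I'll hand it in.

```bash
python3 -c "
from bench import ctrl
print(ctrl.close_job())"
```

```text
the job is handed in; nothing more can be done
None
```

I handed the job in at 13 s with the collar keyed over the pins and still held on the flange with about 23 N of push; the bystanders were not touched, but my first grasp closed on top of the collar (about 21 N) and had to be redone.

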